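Index the decorating wheel to its next hole

TASK

Pull up the spring plunger knob on the decorating wheel, turn the wheel clockwise (seen from above) to the very next hole in its ring, and let the plunger snap fully home there, then let go. The holes are set by hand, so the last bit has to be found by feel: do not force the pin sideways when it is caught, and do not run on past that hole. The bowl stays standing where it is on the wheel, and the things around are left alone.

Things in the scene. Friction and masses are not known exactly. Their poses are not given: they have to be found in the camera images.
- base: Grey round cast foot of the decorating wheel, 284 mm across, 30 mm high, fixed. Origin on the wheel's vertical axis at table level, z up; x points to the starting hole. On it lies a ring of plates, 105 to 137 mm from the axis, top 42 mm above the table, smooth and level between its holes (10.5 mm along the circle, 14 mm radially, 11 mm deep), which lie 120 mm from the axis
- start_hole (a point): Centre of the mouth of the starting hole, 42 mm above the table. The next hole clockwise is in a lighter adjustable curved plate (top 0.5 mm higher, small screws near its ends), clamped by hand so that its hole lies anywhere from 34 to 56 degrees clockwise of this one. Two more holes, not wanted, lie 98 degrees clockwise and 50 degrees anticlockwise of this one
- axis (a point): Point on the wheel's vertical axis at the height of the turntable's top, 60 mm above the table. The turntable is an aluminium disc of 170 mm diameter; a 28 mm wide lug (top 58 mm above the table) reaches out from it over the ring and carries the plunger 120 mm from the axis, in a steel sleeve of 18 mm diameter that ends 74 mm above the table
- wheel (a joint): Rotation of the turntable, rad: 0 at the starting hole, growing clockwise seen from above. The bearing is stiff (about 2 N at the knob to move it, it does not coast). The plunger and knob go round with it
- plunger (a joint): Lift of the spring plunger, m: 0 snapped fully home in a hole, 0.008 when the pin's tip rests on the ring, 0.014 at the upper stop. Spring: about 4 N down when home, 10 N at the stop. The pin leaves its hole only when lifted over 0.008. Let go between holes, the pin rides on the ring under its spring, and drops 8 mm by itself when the knob is pushed over a hole
- knob_grip (a point): Centre of the black plunger knob, 94 mm above the table when home. The knob is an upright cylinder of 24 mm diameter, 78 to 106 mm above the table when home (tapered in its lowest 4 mm), gripped from above. It moves straight up by at most 14 mm and does not spin in the lug
- pin: Steel plunger pin of 8 mm diameter with a round nose, below the knob, mostly hidden by the lug; origin at its tip, 34 mm above the table when home. Must not be pressed against the ring or the sides of a hole with more than 25 N; 10 N is enough for everything
- bowl: unglazed clay bowl, 112 mm across the rim and 50 mm high, standing loose at the middle of the turntable; origin at the centre of its underside
- glaze_jar: jar of glaze with white lid, 70 mm diameter, 100 mm high, standing on the table; origin at the centre of its underside. Leave alone
- kiln_post: white ceramic post, 40 mm diameter, 75 mm high, standing on the table; origin at the centre of its underside. Leave alone
- brush: brush lying on the table, handle along its x axis; origin at the underside. Leave alone
Mind the look-alikes: they are no part of the job. What is meant by the bowl is not yellow, and is the smaller of those in its own colour.

How it is judged:
By the outcome, as a careful person would: the job done as asked, in the order asked, and still so for the second after the job is handed in, with the robot touching nothing.
It also fails if it takes over 48 s, if anything falls off the work surface, if the arm or the gripper's body presses on something with over 40 N, if the wrist force passes 120 N, or if a joint passes its speed limit or range.

ROBOT

A 6-joint arm with a two-finger parallel gripper is mounted at the origin on the work surface. World frame = base frame: x ahead of the robot, y to its left, z up, the work surface at z = 0. Lengths are in m, angles in rad, forces in N, time in s.
With the tool pointing down it reaches from about 0.25 to 0.775 m from the base axis. Payload 8.9 kg.
Tool frame: the origin (TCP) lies on the mounting face of the last link; the fingertips stand 173 mm ahead of it and the grasp point (between the pads) lies 155 mm ahead of it; z points along the fingers, y is the line along which they close (so a half turn about z gives the same grasp; the last joint's range is limited). The gripper opens to 85 mm and grips with 20 to 120 N. Pads are 22 mm wide; open, the fingers measure 114 mm over their backs; the gripper's body (76 mm by 85 mm) begins 54 mm behind the grasp point. The pads swing forward as they close: fully open they stand 13 mm farther back than shut.
Start: joints at [-1.462, 0.291, -0.153, 1.127, 0, 1.431], TCP at [0.129, -0.509, 0.405] pointing down, gripper open.
Joint ranges: [-2.52, 2.52], [-0.91, 1.74], [-1.3, 1.37], [-1.96, 2.02], [-1.52, 1.47], [-3.14, 3.14]. Speed limits (rad/s): [2.22, 2.22, 2.79, 3.14, 3.14, 3.14].

INTERFACE

Orientations are given as a 3x3 rotation matrix whose columns are the frame's x, y, z axes.
In Python, from cell import * gives the robot as it stands.
- The arm moves only by the tool step_arm, never from a script. Its argument "steps" is a list of rows, each a list of 3 entries, a list of its own where there are three numbers: the turn, a rotation vector about the tool's x, y, z in rad, then the shift along the tool's x, y, z in m, then the opening, from 0 (shut) to 1 (fully open). A call has 1 to 5 rows; each row shifts and turns the commanded pose from where the row before left it, along the tool's axes as they then stand; what a row does not reach is not made up. A row lasts 1/12 s, in which the tool goes at most 41.7 mm and 7.16 degrees, less where a joint would pass 70% of its speed; a pose out of reach is approached as far as the arm can. A call is refused whole if a number of a shift passes 0.0417 or a number of a turn 0.125, either way. A call with a gripper value outside its range is refused whole. The fingers move at their own pace and stop on an object; "force" is the grip in N (left out, the last holds). Time passes only in rows, so rows that do not move let the fingers close. It gives the time, the measured TCP pose, the force, the opening and the grip force at its end, in the units of the state.
- observe(): the state, without advancing time (a new reading comes with each control period).
- grab_frame(name): name is "side" or "top"; returns the picture (400x640x3 uint8, red, green, blue); there is no depth.
- get_calibration(name): a dict with "vertical_fov" (degrees; the focal length in pixels is half the picture's height over the tangent of half this angle, whatever the lens; pixels are square), "cx", "cy" (the principal point, pixels), "dist_coeffs" ([k1, k2, p1, p2, k3] as OpenCV has them; the pictures are not rectified), "T" (4x4, takes a point from camera to world coordinates). Camera axes: x right, y down, z forward; pixel columns grow to the right and rows downward; lengths in m; the calibration is good to about 2 mm. A picture is of the moment at which its call begins. get_calibration takes no time and is no camera call.
- close_job(): hands the job in; it is judged then, once.
The state is a dict: "t": time; "joint_pos": joint angles; "qd": joint speeds; "joint_efforts": joint torques, N m; "ee_pos": TCP position; "eef_rot": TCP orientation; "contact_force": force on the tool from outside, world axes, zero at the start; "moment": the same for the moment, N m; "grip_width": finger opening in m; "grasp_force": force on a finger pad.
Only numpy, scipy, OpenCV 4.12 (cv2) and the standard library are available. Lean on these libraries where they do the work, as an engineer would, in place of code of your own. Each camera call takes 0.05 s, during which the arm holds its last target. There are 200 camera calls.

## Working session

There is one attempt and no reset: what is moved stays moved. The work goes in short steps, Python scripts to look and compute and a tool call to move; the robot and the scene stay as the last step left them, time stands still between calls to the robot, and variables do not carry over. Pictures are saved under pics/ and viewed, at most 10 in all, crops included, and the job is handed in when it is done.

Besides the shell and the picture viewer there is one more tool, called as name(argument=value, ...) on one line, values as JSON. step_arm: Moves the arm, as the interface text tells. Its arguments: {"type":"object","properties":{"steps":{"type":"array","items":{"type":"array"}},"force":{"type":"number"}},"required":["steps"]}

```bash
mkdir -p pics; python3 - <<'E'
from cell import *
import cv2, numpy as np
for n in ("side","top"):
    f=grab_frame(n); cv2.imwrite(f"pics/{n}0.png",f[:,:,::-1]); np.save(f"pics/{n}0.npy",f)
    c=get_calibration(n); print(n,c["vertical_fov"],c["cx"],c["cy"],c["dist_coeffs"]); print(np.round(c["T"],3).tolist())
s=observe(); print(s["ee_pos"],np.round(s["eef_rot"],3).tolist(),s["grip_width"],s["t"])
E
```

```text
side 57.05842665275741 313.81613422942087 195.79065572893762 [-0.06920059  0.          0.          0.          0.        ]
[[-0.803, -0.327, 0.497, -0.025], [-0.595, 0.423, -0.683, 0.642], [0.013, -0.845, -0.535, 0.607], [0.0, 0.0, 0.0, 1.0]]
top 47.06291358723814 326.70114916296444 187.99596547768044 [0.01754566 0.         0.         0.         0.        ]
[[-0.014, -0.997, 0.075, 0.389], [-1.0, 0.012, -0.019, -0.013], [0.018, -0.076, -0.997, 1.305], [0.0, 0.0, 0.0, 1.0]]
[ 0.12875163 -0.5087769   0.40421561] [[0.969, 0.245, -0.0], [0.245, -0.969, 0.001], [0.0, -0.001, -1.0]] 0.08532938836547578 0.1
```

View pics/top0.png

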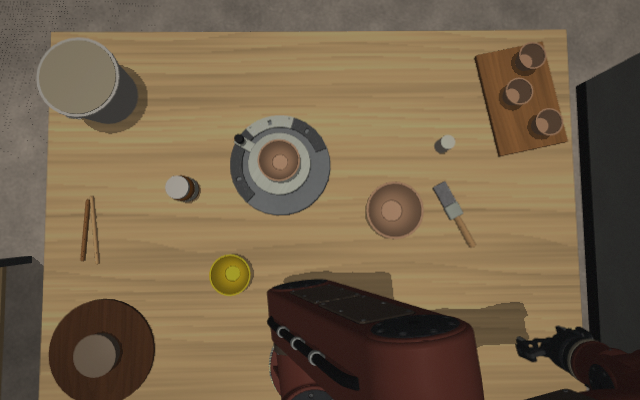

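View pics/side0.png

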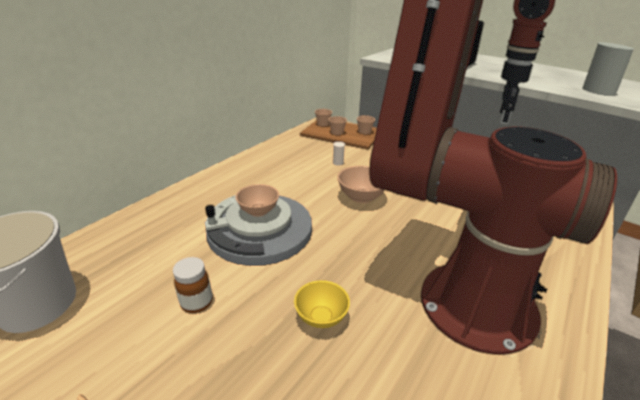

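Top view: the wheel is centred near (280,165) with the knob at (240,139). Clay-coloured bowls are at (280,160) on the turntable and the bigger one at (394,210), plus a yellow one at (231,274). The smaller clay one, on the wheel, is the one meant. A lighter curved plate lies clockwise, near (270,122). I'll confirm in a crop and measure.

```bash
cat > h.py <<'E'
import cv2, numpy as np
from cell import *
def K(c):
    f=200/np.tan(np.radians(c["vertical_fov"]/2)); return np.array([[f,0,c["cx"]],[0,f,c["cy"]],[0,0,1.]])
def ray(n,px):
    c=get_calibration(n); u=cv2.undistortPoints(np.array(px,float).reshape(-1,1,2),K(c),np.array(c["dist_coeffs"])).reshape(-1,2)
    T=np.array(c["T"]); return T[:3,3], np.c_[u,np.ones(len(u))]@T[:3,:3].T
def onplane(n,px,z):
    o,d=ray(n,px); return o+d*((z-o[2])/d[:,2])[:,None]
def proj(n,P):
    c=get_calibration(n); T=np.linalg.inv(np.array(c["T"])); 
    return cv2.projectPoints(np.array(P,float).reshape(-1,1,3),cv2.Rodrigues(T[:3,:3])[0],T[:3,3],K(c),np.array(c["dist_coeffs"]))[0].reshape(-1,2)
E
python3 - <<'E'
from h import *
f=np.load("pics/top0.npy"); s=np.load("pics/side0.npy")
a=cv2.resize(f[105:225,220:340],(600,600),interpolation=cv2.INTER_CUBIC)
cv2.imwrite("pics/crop_top.png",a[:,:,::-1])
# turntable + base circle: non-wood, low saturation
hsv=cv2.cvtColor(f,cv2.COLOR_RGB2HSV); sub=hsv[105:225,220:340]
m=((sub[...,1]<60)).astype(np.uint8)*255
cs=max(cv2.findContours(m,cv2.RETR_EXTERNAL,cv2.CHAIN_APPROX_NONE)[0],key=cv2.contourArea)
h=cv2.minEnclosingCircle(cs); e=cv2.fitEllipse(cs); print(h,e)
P=onplane("top",cs.reshape(-1,2)+[220,105],0.03)[:,:2]
A=np.c_[2*P,np.ones(len(P))]
for _ in range(6):
    x=np.linalg.lstsq(A,(P**2).sum(1),rcond=None)[0]; r=np.sqrt(x[2]+x[0]**2+x[1]**2)
    k=abs(np.hypot(*(P-x[:2]).T)-r)<.004; A=A[k];P=P[k]
print("axis",x[:2],r,len(P))
# knob: black blob
m=(f.max(2)<45).astype(np.uint8)[125:155,228:258]
n,l,st,ce=cv2.connectedComponentsWithStats(m); print(st,ce+[228,125])
m=(s.max(2)<40).astype(np.uint8)[195:235,195:230]
n,l,st,ce=cv2.connectedComponentsWithStats(m); print(st,ce+[195,195])
E
```

```text
((58.948463439941406, 58.5777587890625), 51.587486267089844) ((59.567779541015625, 59.775657653808594), (98.25568389892578, 100.1074447631836), 129.93190002441406)
axis [0.55285654 0.09238319] 0.13838535870954743 275
[[  0   0  30  30 827]
 [  7  10   9   9  67]
 [ 23  13   2   2   3]
 [ 16  26   1   1   1]
 [ 15  28   1   2   2]] [[242.72551391 139.50906892]
 [239.26865672 138.8358209 ]
 [251.66666667 138.66666667]
 [244.         151.        ]
 [243.         153.5       ]]
[[   0    0   35   40 1335]
 [  12   11    7   11   65]] [[212.09812734 214.66966292]
 [209.98461538 211.01538462]]
```

View pics/crop_top.png

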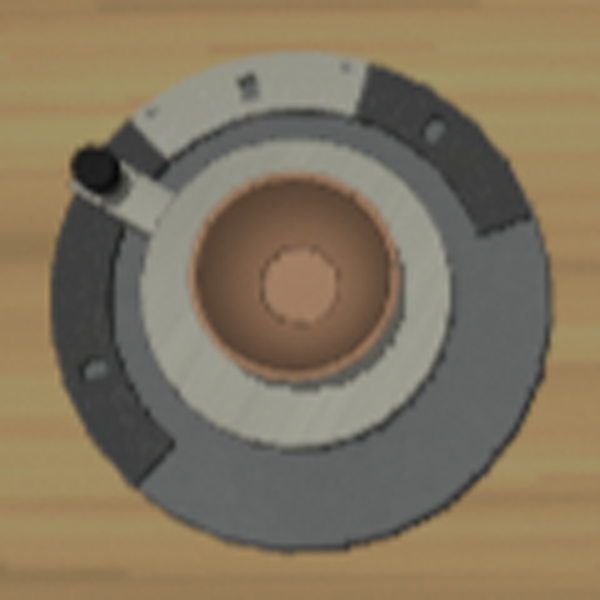

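The crop confirms it: the small clay bowl stands on the turntable with the knob at crop (97,168). The wanted hole in the light plate is at crop (248,87). The unwanted holes are at (435,130) and (95,369).

```bash
python3 - <<'E'
from h import *
c=lambda x,y:(220+x/5-.4,105+y/5-.4)
H=onplane("top",[c(248,87)],.0425)[0]; H2=onplane("top",[c(435,130),c(95,369)],.042)
k=onplane("top",[(239.3,138.8)],.100)[0]
o1,d1=ray("top",[(239.3,138.8)]);o2,d2=ray("side",[(210,211)])
A=np.c_[d1[0],-d2[0]];t=np.linalg.lstsq(A,o2-o1,rcond=None)[0];print("tri",o1+t[0]*d1[0],o2+t[1]*d2[0])
ax=np.array([.5529,.0924])
# axis from turntable disc edge (crop circle centre ~ (295,293) r155)
print("axis tt",onplane("top",[c(295,293)],.06))
for n,p in (("H",H),("cw98",H2[0]),("ccw50",H2[1]),("knob",k)):
    v=p[:2]-ax;print(n,p.round(4),np.hypot(*v).round(4),np.degrees(np.arctan2(v[1],v[0])).round(1))
s=observe();print(s["joint_pos"],np.array(s["ee_pos"]).round(4))
# bowl
print(onplane("top",[c(297,277)],.11))
E
```

```text
tri [0.61493705 0.19445671 0.09138235] [0.61563585 0.19516767 0.0916339 ]
axis tt [[0.55252336 0.09321609 0.06      ]]
H [0.6704 0.1201 0.0425] 0.1207 13.2
cw98 [0.6453 0.0165 0.042 ] 0.1196 -39.4
ccw50 [0.514  0.2048 0.042 ] 0.1189 109.1
knob [0.6133 0.193  0.1   ] 0.1173 59.0
[-1.46228556e+00  2.91191405e-01 -1.54026516e-01  1.12669448e+00
 -3.40070619e-05  1.43152183e+00] [ 0.1288 -0.5088  0.4042]
[[0.55437864 0.08785498 0.11      ]]
```

step_arm(steps=[[[0,0,0],[0.0257,-0.0225,0.002],0.6],[[0,0,0],[0.0257,-0.0225,0.002],0.6],[[0,0,0],[0.0257,-0.0225,0.002],0.6],[[0,0,0],[0.0257,-0.0225,0.002],0.6],[[0,0,0],[0.0257,-0.0225,0.002],0.6]], force=30)

```text
t: 0.52
ee_pos: [0.2262, -0.3669, 0.3943]
eef_rot: [[0.97, 0.245, -0.0], [0.245, -0.97, 0.001], [-0.0, -0.001, -1.0]]
contact_force: [0.7, -1.8, -0.1]
grip_width: 0.0512
grasp_force: 0.0
```

step_arm(steps=[[[0,0,0],[0.0257,-0.0225,0.002],0.6],[[0,0,0],[0.0257,-0.0225,0.002],0.6],[[0,0,0],[0.0257,-0.0225,0.002],0.6],[[0,0,0],[0.0257,-0.0225,0.002],0.6],[[0,0,0],[0.0257,-0.0225,0.002],0.6]])

```text
t: 0.93
ee_pos: [0.3232, -0.2262, 0.3846]
eef_rot: [[0.97, 0.245, -0.0], [0.245, -0.97, 0.0], [-0.0, -0.0, -1.0]]
contact_force: [1.9, -0.9, -0.1]
grip_width: 0.0511
grasp_force: 0.0
```

step_arm(steps=[[[0,0,0],[0.0257,-0.0225,0.002],0.6],[[0,0,0],[0.0257,-0.0225,0.002],0.6],[[0,0,0],[0.0257,-0.0225,0.002],0.6],[[0,0,0],[0.0257,-0.0225,0.002],0.6],[[0,0,0],[0.0257,-0.0225,0.002],0.6]])

```text
t: 1.35
ee_pos: [0.4203, -0.0855, 0.3745]
eef_rot: [[0.969, 0.245, -0.0], [0.245, -0.969, -0.0], [-0.0, -0.0, -1.0]]
contact_force: [0.5, -0.2, -0.8]
grip_width: 0.0512
grasp_force: 0.0
```

step_arm(steps=[[[0,0,0],[0.0257,-0.0225,0.002],0.6],[[0,0,0],[0.0257,-0.0225,0.002],0.6],[[0,0,0],[0.0257,-0.0225,0.002],0.6],[[0,0,0],[0.0257,-0.0225,0.002],0.6],[[0,0,0],[0.0257,-0.0225,0.002],0.6]])

```text
t: 1.77
ee_pos: [0.5172, 0.0551, 0.3643]
eef_rot: [[0.969, 0.246, -0.001], [0.246, -0.969, -0.0], [-0.001, -0.0, -1.0]]
contact_force: [1.3, -1.4, -0.2]
grip_width: 0.0512
grasp_force: 0.0
```

step_arm(steps=[[[0,0,0],[0.0258,-0.0223,0.002],0.6],[[0,0,0],[0.0258,-0.0223,0.002],0.6],[[0,0,0],[0.0258,-0.0223,0.002],0.6],[[0,0,0],[0.0258,-0.0223,0.002],0.6],[[0,0,0],[0.0258,-0.0223,0.002],0.6]])

```text
t: 2.18
ee_pos: [0.615, 0.1947, 0.3541]
eef_rot: [[0.969, 0.245, -0.001], [0.245, -0.969, -0.0], [-0.001, -0.0, -1.0]]
contact_force: [0.7, -0.5, 0.1]
grip_width: 0.0514
grasp_force: 0.0
```

step_arm(steps=[[[0,0,-0.106],[0,0,0.004],0.6],[[0,0,-0.106],[0,0,0.004],0.6],[[0,0,-0.106],[0,0,0.004],0.6],[[0,0,-0.106],[0,0,0.004],0.6],[[0,0,-0.106],[0,0,0.004],0.6]])

```text
t: 2.6
ee_pos: [0.6143, 0.1932, 0.3339]
eef_rot: [[0.709, 0.706, -0.001], [0.706, -0.709, -0.0], [-0.001, -0.001, -1.0]]
contact_force: [0.2, -0.6, -0.2]
grip_width: 0.0512
grasp_force: 0.0
```

step_arm(steps=[[[0,0,-0.106],[0,0,0.004],0.6],[[0,0,-0.106],[0,0,0.004],0.6],[[0,0,-0.106],[0,0,0.004],0.6],[[0,0,-0.106],[0,0,0.004],0.6],[[0,0,-0.106],[0,0,0.004],0.6]])

```text
t: 3.02
ee_pos: [0.6142, 0.1931, 0.314]
eef_rot: [[0.255, 0.967, -0.001], [0.967, -0.255, -0.0], [-0.0, -0.001, -1.0]]
contact_force: [0.5, -0.2, 0.0]
grip_width: 0.0516
grasp_force: 0.0
```

```bash
python3 - <<'E'
from h import *
s=observe();p=np.array(s["ee_pos"]);R=np.array(s["eef_rot"]);print(s["t"],p.round(4),R.round(3).tolist(),s["joint_pos"][5],s["contact_force"])
d=np.array([.6149,.1951,.252])-p;print("tool shift",(R.T@d).round(4))
f=grab_frame("side");cv2.imwrite("pics/side1.png",cv2.resize(f[120:270,130:330],(800,600))[:,:,::-1])
E
```

```text
3.0167 [0.6142 0.1931 0.314 ] [[0.255, 0.967, -0.001], [0.967, -0.255, -0.0], [-0.0, -0.001, -1.0]] 2.0196328291160555 [ 0.51073508 -0.17871372  0.03560594]
tool shift [0.0022 0.0002 0.062 ]
```

View pics/side1.png

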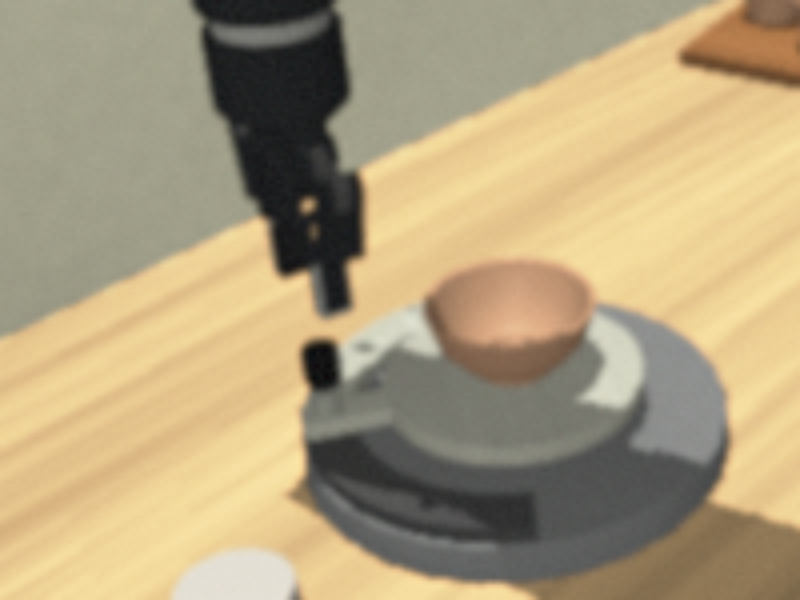

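The fingers (crop ~(315,280)) stand straight above the knob (320,365). I'll descend.

step_arm(steps=[[[0,0,0],[0.001,0,0.014],0.6],[[0,0,0],[0.001,0,0.014],0.6],[[0,0,0],[0,0,0.014],0.6],[[0,0,0],[0,0,0.01],0.6],[[0,0,0],[0,0,0.01],0.6]])

```text
t: 3.48
ee_pos: [0.6147, 0.195, 0.2518]
eef_rot: [[0.262, 0.965, -0.001], [0.965, -0.262, -0.0], [-0.0, -0.001, -1.0]]
contact_force: [-0.1, 1.5, 0.3]
grip_width: 0.0512
grasp_force: 0.0
```

step_arm(steps=[[[0,0,0],[0,0,0],0.42],[[0,0,0],[0,0,0],0.38],[[0,0,0],[0,0,0],0.36],[[0,0,0],[0,0,0],0.34],[[0,0,0],[0,0,0],0.33]], force=25)

```text
t: 3.9
ee_pos: [0.6152, 0.1951, 0.2535]
eef_rot: [[0.26, 0.966, 0.001], [0.966, -0.26, 0.0], [0.001, 0.001, -1.0]]
contact_force: [-0.4, 0.8, -0.1]
grip_width: 0.0282
grasp_force: 0.0
```

step_arm(steps=[[[0,0,0],[0,0,0],0.31],[[0,0,0],[0,0,0],0.3],[[0,0,0],[0,0,0],0.29],[[0,0,0],[0,0,0],0.28],[[0,0,0],[0,0,0],0.27]])

```text
t: 4.32
ee_pos: [0.6152, 0.195, 0.2531]
eef_rot: [[0.26, 0.966, 0.001], [0.966, -0.26, 0.0], [0.0, 0.001, -1.0]]
contact_force: [1.3, 0.1, 2.8]
grip_width: 0.0231
grasp_force: 14.0
```

step_arm(steps=[[[0,0,0],[0,0,0],0.1],[[0,0,0],[0,0,0],0.1],[[0,0,0],[0,0,-0.003],0.1],[[0,0,0],[0,0,-0.003],0.1],[[0,0,0],[0,0,0],0.1]], force=35)

```text
t: 4.73
ee_pos: [0.6149, 0.1952, 0.2587]
eef_rot: [[0.26, 0.966, -0.0], [0.966, -0.26, 0.0], [0.0, -0.0, -1.0]]
contact_force: [3.1, 2.1, -6.2]
grip_width: 0.0225
grasp_force: 34.6
```

step_arm(steps=[[[0,0,0],[0,0,-0.003],0.1],[[0,0,0],[0,0,-0.0025],0.1],[[0,0,0],[0,0,0],0.1]])

```text
t: 4.98
ee_pos: [0.6148, 0.1952, 0.2641]
eef_rot: [[0.26, 0.966, -0.001], [0.966, -0.26, 0.0], [0.0, -0.001, -1.0]]
contact_force: [4.3, 3.7, -8.5]
grip_width: 0.023
grasp_force: 34.7
```

step_arm(steps=[[[0,0,0.0175],[-0.0006,0.002,0],0.1],[[0,0,0.0349],[-0.00122,0.00401,0],0.1],[[0,0,0.0349],[-0.00122,0.00401,0],0.1],[[0,0,0.0349],[-0.00122,0.00401,0],0.1],[[0,0,0],[0,0,0],0.1]])

```text
t: 5.4
ee_pos: [0.6274, 0.1865, 0.2637]
eef_rot: [[0.379, 0.925, -0.0], [0.925, -0.379, 0.0], [0.0, -0.0, -1.0]]
contact_force: [3.6, 2.9, -8.5]
grip_width: 0.0226
grasp_force: 34.8
```

```bash
cat > w.py <<'E'
from h import *
def w():
    s=observe();p=np.array(s["ee_pos"]);R=np.array(s["eef_rot"]);v=p[:2]-[.5529,.0925];ph=np.degrees(np.arctan2(v[1],v[0]))
    F=np.array(s["contact_force"]);u=v/np.hypot(*v)
    print("t %.2f r %.4f turned %.2f yaw %.2f z %.4f Fr %.1f Ft(cw) %.1f Fz %.1f"%(s["t"],np.hypot(*v),58.9-ph,74.9-np.degrees(np.arctan2(R[1,0],R[0,0])),p[2],F[:2]@u,F[:2]@[u[1],-u[0]],F[2]),"w",round(s["grip_width"],4),"Mz",round(s["moment"][2],2))
w()
E
python3 w.py
```

```text
t 5.40 r 0.1199 turned 7.31 yaw 7.16 z 0.2637 Fr 4.5 Ft(cw) 1.0 Fz -8.5 w 0.0226 Mz 0.05
```

step_arm(steps=[[[0,0,0.0349],[-0.00122,0.00401,0],0.1],[[0,0,0.0349],[-0.00122,0.00401,0],0.1],[[0,0,0.0349],[-0.00122,0.00401,0],0.1],[[0,0,0.0349],[-0.00122,0.00401,0],0.1],[[0,0,0.0349],[-0.00122,0.00401,0],0.1]])

```text
t: 5.82
ee_pos: [0.6424, 0.1726, 0.2637]
eef_rot: [[0.533, 0.846, -0.001], [0.846, -0.533, 0.001], [0.0, -0.001, -1.0]]
contact_force: [3.7, 4.1, -7.7]
grip_width: 0.0225
grasp_force: 34.9
```

```bash
python3 w.py
```

```text
t 5.82 r 0.1200 turned 17.07 yaw 17.10 z 0.2637 Fr 5.5 Ft(cw) -0.6 Fz -7.7 w 0.0225 Mz 0.13
```

step_arm(steps=[[[0,0,0.0349],[-0.00122,0.00401,0],0.1],[[0,0,0.0349],[-0.00122,0.00401,0],0.1],[[0,0,0.0349],[-0.00122,0.00401,0],0.1],[[0,0,0.0349],[-0.00122,0.00401,0],0.1],[[0,0,0.0349],[-0.00122,0.00401,0],0.1]])

```text
t: 6.23
ee_pos: [0.655, 0.1558, 0.2637]
eef_rot: [[0.672, 0.741, -0.001], [0.741, -0.672, 0.001], [0.0, -0.001, -1.0]]
contact_force: [3.9, 2.8, -9.0]
grip_width: 0.0227
grasp_force: 34.9
```

```bash
python3 w.py
```

```text
t 6.23 r 0.1201 turned 27.11 yaw 27.10 z 0.2637 Fr 4.8 Ft(cw) -0.3 Fz -9.0 w 0.0227 Mz 0.07
```

step_arm(steps=[[[0,0,0.0349],[-0.00122,0.00401,0],0.1],[[0,0,0.0349],[-0.00122,0.00401,0],0.1],[[0,0,0.0349],[-0.00122,0.00401,0],0.1],[[0,0,0.0349],[-0.00122,0.00401,0],0.1],[[0,0,0.0349],[-0.00122,0.00401,0],0.1]])

```text
t: 6.65
ee_pos: [0.6645, 0.137, 0.2637]
eef_rot: [[0.79, 0.613, -0.001], [0.613, -0.79, 0.0], [-0.0, -0.001, -1.0]]
contact_force: [3.5, 2.4, -8.5]
grip_width: 0.0226
grasp_force: 34.9
```

step_arm(steps=[[[0,0,0.0349],[-0.00122,0.00401,0],0.1],[[0,0,0.0175],[-0.0006,0.002,0],0.1],[[0,0,0],[0,0,0.001],0.1],[[0,0,0],[0,0,0.001],0.1],[[0,0,0],[0,0,0],0.1]])

```text
t: 7.07
ee_pos: [0.6668, 0.131, 0.2618]
eef_rot: [[0.82, 0.572, 0.0], [0.572, -0.82, -0.001], [-0.0, 0.0, -1.0]]
contact_force: [4.8, 0.8, -8.7]
grip_width: 0.023
grasp_force: 34.9
```

```bash
python3 w.py; python3 - <<'E'
from h import *
f=grab_frame("side");cv2.imwrite("pics/side2.png",cv2.resize(f[120:270,130:330],(800,600),interpolation=cv2.INTER_CUBIC)[:,:,::-1])
a=np.radians(58.9-np.array([0,41,45.7]));P=np.c_[.5529+.12*np.cos(a),.0925+.12*np.sin(a),[.042,.1025,.042]]
print((proj("side",P)-[130,120])*4)
E
```

```text
t 7.07 r 0.1202 turned 40.22 yaw 39.98 z 0.2618 Fr 4.8 Ft(cw) 0.8 Fz -8.7 w 0.023 Mz -0.12
[[331.59374868 429.03528343]
 [344.48244482 278.17936823]
 [363.91502229 346.64159877]]
```

View pics/side2.png

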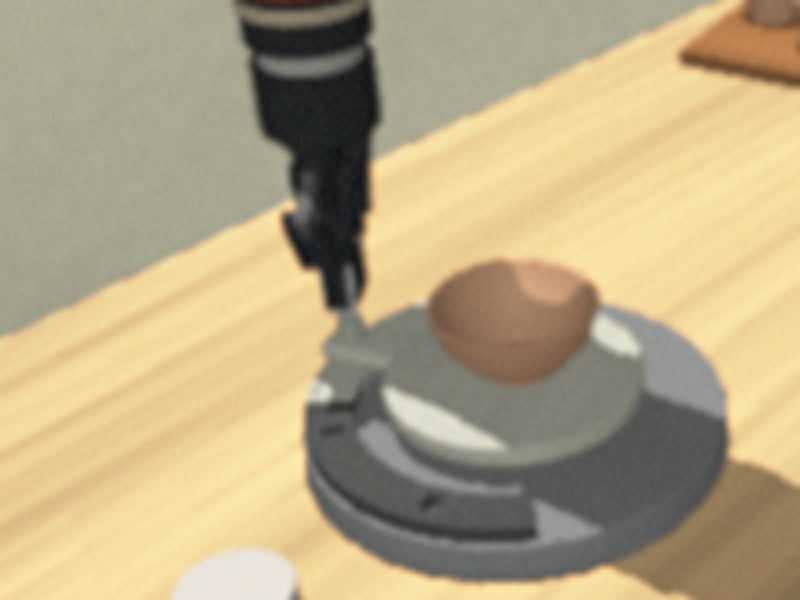

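step_arm(steps=[[[0,0,0],[0,0,0.0006],0.1],[[0,0,0],[0,0,0],0.28],[[0,0,0],[0,0,0],0.3],[[0,0,0],[0,0,0],0.31],[[0,0,0],[0,0,0],0.31]])

```text
t: 7.53
ee_pos: [0.6664, 0.1312, 0.2621]
eef_rot: [[0.82, 0.573, -0.0], [0.573, -0.82, 0.0], [-0.0, -0.0, -1.0]]
contact_force: [0.2, 0.3, 0.9]
grip_width: 0.0266
grasp_force: 0.0
```

```bash
python3 w.py
```

```text
t 7.53 r 0.1199 turned 40.05 yaw 39.96 z 0.2621 Fr 0.3 Ft(cw) -0.3 Fz 0.9 w 0.0266 Mz 0.04
```

step_arm(steps=[[[0,0,0.0087],[-0.0003,0.001,0],0.31],[[0,0,0.0087],[-0.0003,0.001,0],0.31],[[0,0,0.0087],[-0.0003,0.001,0],0.31],[[0,0,0.0087],[-0.0003,0.001,0],0.31],[[0,0,0],[0,0,0],0.31]])

```text
t: 7.95
ee_pos: [0.6676, 0.1278, 0.2617]
eef_rot: [[0.839, 0.543, -0.001], [0.543, -0.839, 0.002], [0.0, -0.002, -1.0]]
contact_force: [-1.0, 3.5, 1.1]
grip_width: 0.0265
grasp_force: 1.9
```

```bash
python3 w.py
```

```text
t 7.95 r 0.1200 turned 41.81 yaw 41.99 z 0.2617 Fr 0.1 Ft(cw) -3.7 Fz 1.1 w 0.0265 Mz 0.0
```

step_arm(steps=[[[0,0,0.0087],[-0.0003,0.001,0],0.31],[[0,0,0.0087],[-0.0003,0.001,0],0.31],[[0,0,0],[0,0,0],0.31]])

```text
t: 8.2
ee_pos: [0.6681, 0.1258, 0.2617]
eef_rot: [[0.849, 0.529, -0.001], [0.529, -0.849, 0.002], [0.0, -0.002, -1.0]]
contact_force: [-2.4, 4.6, 1.9]
grip_width: 0.0263
grasp_force: 2.6
```

```bash
python3 w.py
```

```text
t 8.20 r 0.1200 turned 42.77 yaw 42.98 z 0.2617 Fr -1.1 Ft(cw) -5.0 Fz 1.9 w 0.0263 Mz 0.0
```

step_arm(steps=[[[0,0,0.0087],[-0.0003,0.001,0],0.31],[[0,0,0.0087],[-0.0003,0.001,0],0.31],[[0,0,0],[0,0,0],0.31]])

```text
t: 8.45
ee_pos: [0.6689, 0.1234, 0.2616]
eef_rot: [[0.858, 0.514, -0.0], [0.514, -0.858, 0.0], [0.0, -0.0, -1.0]]
contact_force: [-0.4, 2.2, 0.9]
grip_width: 0.0262
grasp_force: 0.8
```

```bash
python3 w.py
```

```text
t 8.45 r 0.1200 turned 43.99 yaw 43.99 z 0.2616 Fr 0.2 Ft(cw) -2.3 Fz 0.9 w 0.0262 Mz -0.03
```

step_arm(steps=[[[0,0,0.0087],[-0.0003,0.001,0],0.31],[[0,0,0],[0,0,0],0.31]])

```text
t: 8.62
ee_pos: [0.6694, 0.1218, 0.2616]
eef_rot: [[0.863, 0.506, 0.0], [0.506, -0.863, -0.001], [-0.0, 0.001, -1.0]]
contact_force: [-1.5, -1.0, -0.6]
grip_width: 0.0263
grasp_force: 0.0
```

```bash
python3 w.py
```

```text
t 8.62 r 0.1201 turned 44.77 yaw 44.51 z 0.2616 Fr -1.7 Ft(cw) 0.6 Fz -0.6 w 0.0263 Mz 0.02
```

step_arm(steps=[[[0,0,0.0044],[-0.0001,0.0005,0],0.31],[[0,0,0],[0,0,0],0.31]])

```text
t: 8.78
ee_pos: [0.6696, 0.1213, 0.2616]
eef_rot: [[0.865, 0.502, 0.0], [0.502, -0.865, -0.001], [-0.0, 0.001, -1.0]]
contact_force: [-0.0, -0.5, -0.2]
grip_width: 0.0265
grasp_force: 0.0
```

```bash
python3 w.py; python3 - <<'E'
from h import *
f=grab_frame("side");cv2.imwrite("pics/side3.png",cv2.resize(f[170:230,190:270],(800,600),interpolation=cv2.INTER_CUBIC)[:,:,::-1])
E
```

```text
t 8.78 r 0.1202 turned 45.03 yaw 44.75 z 0.2616 Fr -0.2 Ft(cw) 0.5 Fz -0.2 w 0.0265 Mz -0.0
```

View pics/side3.png

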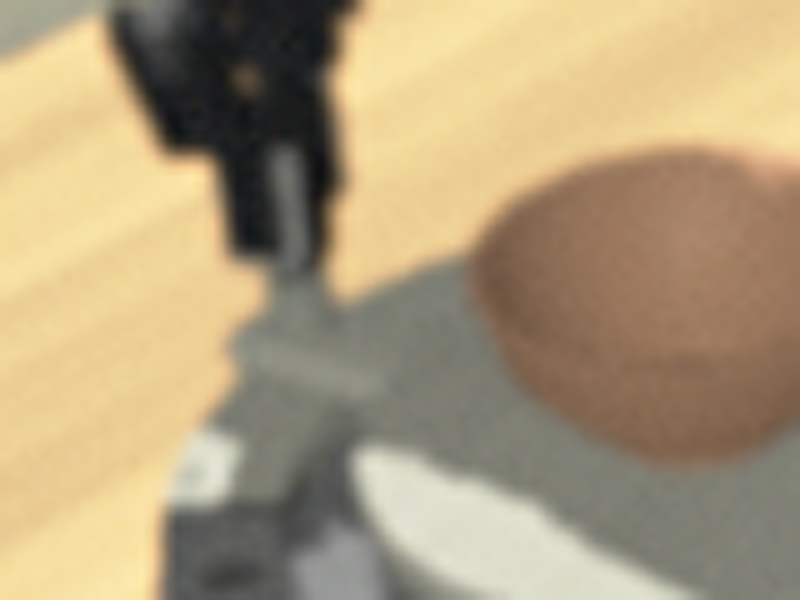

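The fingers hide the knob, so this view doesn't show whether the pin has dropped. The tool feels no load, so I'll go on by feel in fine steps.

step_arm(steps=[[[0,0,0.0044],[-0.0001,0.0005,0],0.31],[[0,0,0],[0,0,0],0.31]])

```text
t: 9.0
ee_pos: [0.6696, 0.121, 0.2616]
eef_rot: [[0.867, 0.499, 0.0], [0.499, -0.867, -0.0], [-0.0, 0.0, -1.0]]
contact_force: [0.0, -0.8, 0.3]
grip_width: 0.0266
grasp_force: 0.0
```

```bash
python3 w.py
```

```text
t 9.00 r 0.1202 turned 45.17 yaw 44.99 z 0.2616 Fr -0.2 Ft(cw) 0.8 Fz 0.3 w 0.0266 Mz 0.06
```

step_arm(steps=[[[0,0,0.0044],[-0.0001,0.0005,0],0.31],[[0,0,0],[0,0,0],0.31]])

```text
t: 9.17
ee_pos: [0.6698, 0.1206, 0.2616]
eef_rot: [[0.869, 0.495, 0.0], [0.495, -0.869, -0.0], [-0.0, 0.0, -1.0]]
contact_force: [0.4, 0.1, -0.0]
grip_width: 0.0268
grasp_force: 0.0
```

```bash
python3 w.py
```

```text
t 9.17 r 0.1202 turned 45.36 yaw 45.23 z 0.2616 Fr 0.5 Ft(cw) 0.0 Fz -0.0 w 0.0268 Mz 0.0
```

step_arm(steps=[[[0,0,0],[0,0,0],0.4],[[0,0,0],[0,0,0],0.5],[[0,0,0],[0,0,-0.012],0.5],[[0,0,0],[0,0,-0.02],0.5],[[0,0,0],[0,0,-0.025],0.5]])

```text
t: 9.58
ee_pos: [0.6692, 0.1207, 0.3186]
eef_rot: [[0.869, 0.495, -0.003], [0.495, -0.869, -0.0], [-0.002, -0.001, -1.0]]
contact_force: [0.5, -0.3, 0.1]
grip_width: 0.0427
grasp_force: 0.0
```

```bash
python3 w.py; python3 - <<'E'
from h import *
f=grab_frame("side");cv2.imwrite("pics/side4.png",cv2.resize(f[170:230,190:270],(800,600),interpolation=cv2.INTER_CUBIC)[:,:,::-1])
for g in (44.5,45.2,46):
    a=np.radians(58.9-g);x,y=.5529+.12*np.cos(a),.0925+.12*np.sin(a)
    print(g,((proj("side",[[x,y,z] for z in (.058,.074,.078,.106,.114)])-[190,170])*10).round().tolist())
E
```

```text
t 9.58 r 0.1196 turned 45.27 yaw 45.21 z 0.3186 Fr 0.4 Ft(cw) 0.4 Fz 0.1 w 0.0427 Mz 0.03
44.5 [[297.0, 322.0], [290.0, 273.0], [288.0, 260.0], [275.0, 171.0], [271.0, 145.0]]
45.2 [[300.0, 320.0], [293.0, 270.0], [291.0, 258.0], [278.0, 168.0], [274.0, 142.0]]
46 [[304.0, 317.0], [297.0, 267.0], [295.0, 254.0], [282.0, 165.0], [278.0, 139.0]]
```

View pics/side4.png

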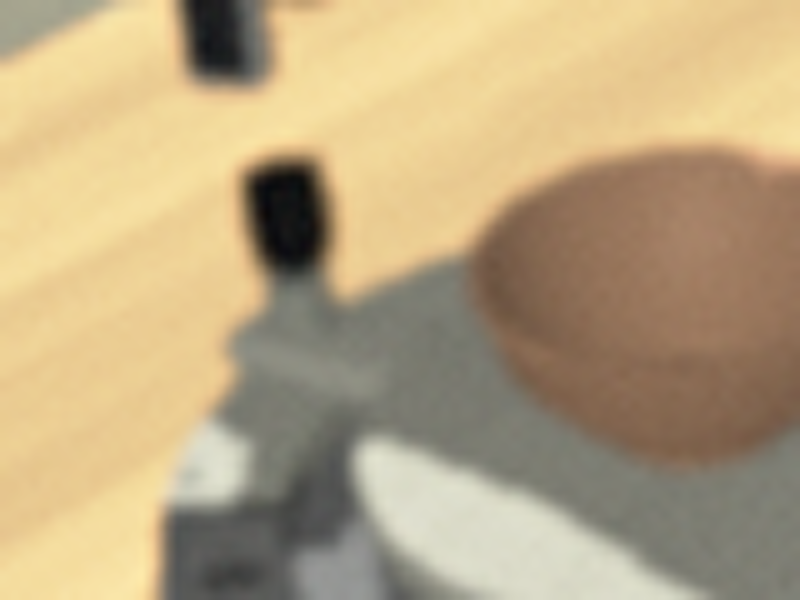

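The knob spans rows 157–270 in the crop, which matches the home height (predicted ~160–268; lifted would sit 26 px higher). I'll check numerically against the initial picture.

```bash
python3 - <<'E'
from h import *
def cen(s,x0,y0,x1,y1):
    m=(s.max(2)<60).astype(np.uint8)[y0:y1,x0:x1];n,l,st,ce=cv2.connectedComponentsWithStats(m);i=1+st[1:,4].argmax();return ce[i]+[x0,y0],st[i]
a=cen(np.load("pics/side0.npy"),195,195,230,235);b=cen(grab_frame("side"),208,182,230,204)
print(a,b)
P=lambda g,z:proj("side",[.5529+.12*np.cos(np.radians(58.9-g)),.0925+.12*np.sin(np.radians(58.9-g)),z])[0]
print("init resid",a[0]-P(0,.094))
from scipy.optimize import fsolve
off=a[0]-P(0,.094)
print("angle,z",fsolve(lambda q:P(q[0],q[1]/1000)+off-b[0],[45,94]))
E
```

```text
(array([209.83116883, 210.8961039 ]), array([11, 11,  8, 12, 77], dtype=int32)) (array([218.24074074, 191.25925926]), array([ 7,  5,  7, 10, 54], dtype=int32))
init resid [-0.20944861  0.5671918 ]
angle,z [45.33594285 93.78903348]
```

The knob is home: its height is 93.8 mm against 94 nominal, at 45.3°. I'll back off a bit further and hand in.

step_arm(steps=[[[0,0,0],[0,0,-0.02],0.5],[[0,0,0],[0,0,-0.02],0.5],[[0,0,0],[0,0,0],0.5]])

```text
t: 9.93
ee_pos: [0.6706, 0.1208, 0.3632]
eef_rot: [[0.869, 0.495, 0.006], [0.495, -0.869, 0.0], [0.005, 0.003, -1.0]]
contact_force: [0.6, -0.2, 0.2]
grip_width: 0.0427
grasp_force: 0.0
```

```bash
python3 -c "
from cell import *
print(close_job())"
```

```text
the job is handed in; nothing more can be done
None
```

The wheel is turned about 45° clockwise to the next hole, the plunger measures fully home there, the bowl still stands on the wheel, and the job was handed in with the gripper clear at about 10 s.

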